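# Unclamp the sterilizer and hold its lid at 60 degrees

## Robot

A 6-joint arm with a two-finger parallel gripper is mounted at the origin on the work surface. World frame = base frame: x ahead of the robot, y to its left, z up, the work surface at z = 0. Lengths are in mm, angles in rad, forces in N, time in s.
With the tool pointing down it reaches from about 275 to 750 mm from the base axis. Payload 10.2 kg.
Tool frame: the origin (TCP) lies midway between the tips of the shut fingers; the grasp point (between the pads) lies 19 mm behind it (ctrl.pinch_z is the distance from the TCP to the grasp point, in mm); x points along the fingers, z is the direction in which the jaws open and shut, and the axes are right-handed (so a half turn about x gives the same grasp; the last joint's range is limited). The gripper opens to 85 mm and grips with 20 to 120 N. Pads are 22 mm wide; open, the fingers measure 114 mm over their backs; the gripper's body (76 mm by 85 mm) begins 54 mm behind the grasp point. The pads swing forward as they close: fully open they stand 13 mm farther back than shut.
Start: joints at [0.949, 0.313, 1.498, -0, 1.331, -0.223], TCP at [203.877, 483.803, 231.294] pointing down, gripper open.
Joint ranges: [-2.94, 2.94], [-0.97, 2.17], [0.19, 2.56], [-1.23, 4.37], [0.02, 3.11], [-2.88, 2.88]. Speed limits (rad/s): [2.39, 2.39, 3.01, 3.14, 3.14, 3.14].

## Interface

Orientations are given as a unit quaternion [w, x, y, z].
In Python, from rig import ctrl, capture, workorder, nets gives the robot as it stands. The module is installed in compiled form; this text tells all that it offers.
- The arm moves only by the tool send_rows, never from a script. Its argument "rows" is text: rows parted by semicolons, each of 5 numbers parted by spaces: the opening, from 0 (shut) to 1 (fully open), then the shift along the tool's x, y, z in cm, then the turn about the tool's x in units of 5 degrees (1.0 is 5 degrees). In form: grip x y z yaw; .... A call has 1 to 12 rows; each row is the pose to reach, as a shift and turn from the pose commanded when the call began, along the tool's axes at that moment; what a row does not reach only later rows make up. A row lasts 1/10 s, in which the tool goes at most 50 mm and 8.59 degrees, less where a joint would pass 70% of its speed; a pose out of reach is approached as far as the arm can. A call with a gripper value outside its range is refused whole. The fingers move at their own pace and stop on an object; "grip_force" is the grip in N (left out, the last holds). Time passes only in rows, so rows that repeat a pose let the fingers close. It gives the time, the measured TCP pose, the force and the opening at its end, in the units of the state.
- ctrl.sense(): the state, without advancing time (a new reading comes with each control period).
- capture(name): name is "scene" or "top"; returns a dict with "pixels" (400x640x3 uint8, red, green, blue), "intrinsics" (3x3 intrinsics, pixels), "dist" ([k1, k2, p1, p2, k3] as OpenCV has them; the pictures are not rectified), "view" (4x4, takes a point from world to camera coordinates). Camera axes: x right, y down, z forward; pixel columns grow to the right and rows downward; lengths in mm; the calibration is good to about 2 mm. A picture is of the moment at which its call begins. There is no depth.
- workorder.finish_job(): hands the job in, once; it reports no verdict.
Trained networks look in a picture, given as the dict that the camera call returned (one of the last four; its "shot" number tells which), for a name from the list of things; names that differ only in an ending like _2 or _b are one class to them, and where a whole thing is asked for, a point or a joint stands for the part that bears it (a point fixed in the world has none). Each returns a list of dicts, best first, with "confidence" (0 to 1); they miss things now and then, are a little off and sometimes report something else, mostly with a low value. They report only what shows in the picture. A call takes as long as a camera call.
- nets.boxes_of(picture, target): "location" ([x, y, z] in mm, in world coordinates, good to about 4 mm: the middle of the surface that is visible of it).
- nets.spot_point(picture, target): "location" ([x, y, z] in mm, in world coordinates, good to about 4 mm: a listed point, or the origin of a listed thing).
The state is a dict: "time_s": time; "joints": joint angles; "dq": joint speeds; "tau": joint torques, N m; "eef_pos": TCP position; "ee_rot": TCP orientation; "force": force on the tool from outside, world axes, zero at the start; "wrist_torque": the same for the moment, N m; "grip_width": opening from 0.0 (shut) to 1.0 (fully open).
Only numpy, scipy, OpenCV 4.12 (cv2) and the standard library are available. Lean on these libraries where they do the work, as an engineer would, in place of code of your own. Each camera call takes 0.05 s, during which the arm holds its last target.

## Task

The sterilizer box needs airing: swing the toggle clamp on its right-hand end back over centre until it lies at its outer stop, and only then raise the lid by its pull bar and hold it open at 60 degrees. The lid springs shut if let go, so finish while still holding it steady there; do not let go. Leave the bottles, the cup and the scoop where they are.

Things in the scene. Friction and masses are not known exactly. Their poses are not given: they have to be found in the camera images.
- sterilizer: White open-topped sterilizer box, fixed to the shelf, 160 (x) x 220 (y) x 100 mm high, with a flat grey hinged lid on top. Origin: centre of its underside. Its x axis points from the front (pull bar, towards the robot) to the hinge side at the back; its y axis to its left; z up. The steel toggle clamp is on its right end (-y), midway along that end; its bracket sticks out 26 mm from the end and reaches 121 mm above the shelf.
- lid (a joint): Angle of the lid in rad: 0 shut (level), grows as the front edge is raised, stop at 1.75; 60 degrees is 1.047. The lid is 8 mm thick (its top is 108 mm above the shelf), about 0.28 to 0.46 kg, and a spring and its weight always drive it shut: about 1 to 2.5 N at the pull bar.
- lid_hinge (a point): Middle of the lid's hinge line, at the top of the box's back wall, 80 mm behind the box's centre, 100 mm above the shelf. The hinge line runs along the box's y axis.
- lid_bar (a point): Middle of the lid's steel pull bar: a round bar 12 mm thick and 100 mm long, parallel to the hinge line, 45 mm in front of the lid's front edge, joined to it by a 10 mm thick arm at either end (free gap of 39 mm between bar and box front). In the lid's shut state it is 205 mm in front of the hinge line and 4 mm above it. It turns with the lid about the hinge line and can turn between gripping pads.
- clamp (a joint): Toggle clamp angle in rad: 0 clamped (rubber foot over the lid, handle leaning 35 degrees from upright inwards over the lid); grows as the handle swings up and outwards (to the box's -y) about an axis along the box's x axis; outer stop at 1.7. Over centre (upright) at 0.61: within about 0.2 of that it may stay put, past 0.85 it drops to the outer stop by itself. About 1 N at the knob moves it.
- clamp_knob (a point): Centre of the black ball knob, 22 mm across, at the end of the clamp's handle: a 10 mm round steel rod, 80 mm from pivot to knob centre. Clamped, the knob centre is 180 mm above the shelf, with the lid's free top surface below and inwards of it.
- clamp_pivot (a point): Pivot of the clamp: 126 mm to the right (-y) of the box's centre, 114 mm above the shelf.
- stand: Round white drying stand with slotted spokes, fixed, 230 mm across, 30 mm high, to the left of the box; carries the bottles and the cup. Origin: centre of its underside.
- bottle_a: Amber bottle, 58 mm across, 150 mm high, upright on the stand. Origin: centre of its underside. Leave alone.
- bottle_b: Second amber bottle, the same as the first. Leave alone.
- cup: Stainless sippy cup with a white spouted top, 70 mm across, 112 mm high, upright on the stand. Origin: centre of its underside. Leave alone.
- scoop: Small pink measuring scoop on the shelf, right of and in front of the box: a cup 38 mm across and 28 mm high with a flat handle 75 mm long pointing to its -x. Origin: centre of the cup's underside. Leave alone.

How it is judged (in metres and radians):
On the way, in this order (a step that is already met when the one before it is completed fails the run):
1. the clamp is swung back to its outer stop while the lid is still shut (value of joint clamp above 1.4 rad and value of joint lid below 0.1 rad), for 0.2 s.
2. the lid is raised to 60 degrees (value of joint lid between 0.942 and 1.152 rad), for 0.2 s.
At the end, for the whole second after the job is handed in: The robot is holding the lid (pressing on it with at least 0.5 N, nothing else propping it) at 60 degrees within 6 degrees (0.942 to 1.152 rad) and still (under 0.06 rad/s), with the clamp at its outer stop (above 1.4 rad) (all of step 2 and velocity of joint lid between -0.06 and 0.06 rad/s and value of joint clamp above 1.4 rad and contact force between any of the fingers, the arm and sterilizer above 0.5 N and not (contact force between bottle_a and sterilizer above 0.05 N) and not (contact force between bottle_b and sterilizer above 0.05 N) and not (contact force between cup and sterilizer above 0.05 N) and not (contact force between scoop and sterilizer above 0.05 N)); the arm keeps its last pose, push and grip.
It fails at once if the lid is forced up (above 0.12 rad) while the clamp is still on its inner side (below 1.0 rad) (value of joint lid above 0.12 rad and value of joint clamp below 1 rad).
It fails at once if a bottle, the cup or the scoop is moved more than 30 mm or tipped over (distance of any of bottle_a, bottle_b, cup, scoop from where it was at the start of the episode above 0.03 m or angle between any of bottle_a, bottle_b, cup, scoop's own z axis and vertical above 0.5 rad).
It also fails if it takes over 51 s, if anything falls off the work surface, if the arm or the gripper's body presses on something with over 40 N, if the wrist force passes 120 N, or if a joint passes its speed limit or range.

## Working session

There is one attempt and no reset: what is moved stays moved. The work goes in short steps, Python scripts to look and compute and a tool call to move; the robot and the scene stay as the last step left them, time stands still between calls to the robot, and variables do not carry over. Pictures are saved under pics/ and viewed, and the job is handed in when it is done.

Besides the shell and the picture viewer there is one more tool, called after "Request:" as name(argument=value, ...) on one line, values as JSON. send_rows: Moves the arm, as the interface text tells. Its arguments: {"type":"object","properties":{"rows":{"type":"string"},"grip_force":{"type":"number"}},"required":["rows"]}

```bash
mkdir -p pics
cat > h.py <<'E'
from rig import ctrl, capture, workorder, nets
import numpy as np, cv2
def save(p,n): cv2.imwrite('pics/'+n,p['pixels'][:,:,::-1])
def proj(p,X):
    V=np.array(p['view']); 
    r,_=cv2.Rodrigues(V[:3,:3])
    return cv2.projectPoints(np.array(X,float).reshape(-1,1,3),r,V[:3,3],np.array(p['intrinsics']),np.array(p['dist']))[0].reshape(-1,2)
E
python3 - <<'E'
from h import *
s=ctrl.sense(); print({k:np.round(v,3) for k,v in s.items()}, ctrl.pinch_z)
for c in ['scene','top']:
    p=capture(c); save(p,c+'0.png')
    print(c, np.round(np.linalg.inv(np.array(p['view']))[:3,3]))
    for t in ['sterilizer','lid_hinge','lid_bar','clamp_knob','clamp_pivot','stand','bottle_a','cup','scoop']:
        r=nets.spot_point(p,t); print(t,[(np.round(d['location']),round(d['confidence'],2)) for d in r[:3]])
E
```

```text
{'time_s': np.float64(0.0), 'joints': array([ 0.949,  0.313,  1.498,  0.   ,  1.331, -0.223]), 'dq': array([ 0.   , -0.001,  0.   ,  0.   ,  0.002, -0.001]), 'tau': array([-1.0000e-03, -4.1226e+01, -2.5974e+01, -0.0000e+00,  4.0000e-03,
       -0.0000e+00]), 'eef_pos': array([203.702, 483.583, 230.74 ]), 'ee_rot': array([ 0.589, -0.391,  0.59 ,  0.391]), 'force': array([-0.02 ,  0.591, -0.132]), 'wrist_torque': array([0.016, 0.018, 0.002]), 'grip_width': np.float64(1.0)} 18.700000000000003
scene [ 972.  665. 1400.]
sterilizer [(array([609.,  38.,   5.]), 0.71)]
lid_hinge [(array([684.,  14.,  98.]), 0.63)]
lid_bar [(array([492.,  68., 106.]), 0.63)]
clamp_knob [(array([587., -43., 180.]), 0.49)]
clamp_pivot [(array([573., -84., 111.]), 0.8)]
stand [(array([456., 431.,   2.]), 0.94)]
bottle_a [(array([518., 425.,  27.]), 0.74), (array([411., 390.,  31.]), 0.7)]
cup [(array([441., 494.,  31.]), 0.85), (array([459., 433.,  -0.]), 0.47)]
scoop [(array([ 343., -343.,    3.]), 0.44)]
top [ 345.   62. 1407.]
sterilizer [(array([606.,  39.,  -2.]), 0.65)]
lid_hinge [(array([684.,  17., 100.]), 0.85)]
lid_bar [(array([484.,  70., 105.]), 0.87), (array([578., -90., 114.]), 0.35), (array([586., -42., 177.]), 0.32)]
clamp_knob [(array([584., -40., 178.]), 0.66)]
clamp_pivot [(array([571., -85., 117.]), 0.66), (array([609.,  39.,   0.]), 0.24)]
stand [(array([453., 437.,   1.]), 0.85)]
bottle_a [(array([410., 389.,  34.]), 0.91), (array([513., 416.,  28.]), 0.91)]
cup [(array([440., 499.,  36.]), 0.78)]
scoop [(array([ 340., -345.,    1.]), 0.47)]
```

```bash
cat >> h.py <<'E'
from scipy.optimize import least_squares
def R2(a): return np.array([[np.cos(a),-np.sin(a)],[np.sin(a),np.cos(a)]])
k=80*np.array([np.sin(.611),np.cos(.611)])
LOC=dict(sterilizer=[0,0,0],lid_hinge=[80,0,100],lid_bar=[-125,0,104],clamp_pivot=[0,-126,114],clamp_knob=[0,-126+k[0],114+k[1]])
E
python3 - <<'E'
from h import *
ob={n:[] for n in LOC}; P={}
for c in ['scene','top']:
    p=P[c]=capture(c)
    for t in LOC:
        r=nets.spot_point(p,t)
        if r: ob[t].append(np.array(r[0]['location']))
obs={t:np.mean(v,0) for t,v in ob.items() if v}
def f(v): return np.concatenate([R2(v[2])@np.array(LOC[t][:2])+v[:2]-o[:2] for t,o in obs.items()])
r=least_squares(f,[608,38,-.27],loss='soft_l1',f_scale=4); print(r.x,np.round(r.fun.reshape(-1,2),1)); v=r.x
np.save('box.npy',v)
W=lambda X:[*(R2(v[2])@np.array(X[:2])+v[:2]),X[2]]
for c in P:
    im=np.ascontiguousarray(P[c]['pixels'][:,:,::-1])
    pts=[LOC[t] for t in LOC]+[[sx*80,sy*110,100] for sx in(-1,1) for sy in (-1,1)]+[[-125,50,104],[-125,-50,104]]
    for q in proj(P[c],[W(x) for x in pts]): cv2.circle(im,tuple(int(a) for a in np.round(q)),2,(0,255,0),-1)
    cv2.imwrite(f'pics/{c}1.png',im)
for t in LOC: print(t,np.round(W(LOC[t]),1))
E
```

```text
[ 6.08726703e+02  3.65415490e+01 -2.79542037e-01] [[ 0.8 -1.6]
 [-0.2  0.2]
 [-0.6  0.3]
 [ 1.1  1.7]
 [-1.  -0.7]]
sterilizer [608.7  36.5   0. ]
lid_hinge [685.6  14.5 100. ]
lid_bar [488.6  71.  104. ]
clamp_pivot [574.  -84.6 114. ]
clamp_knob [586.6 -40.5 179.5]
```

View pics/scene1.png

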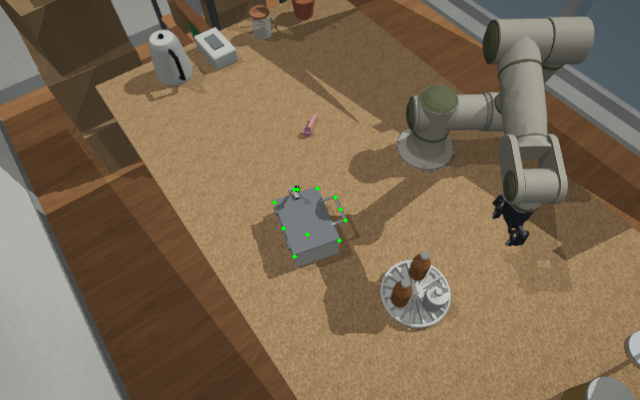

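View pics/top1.png

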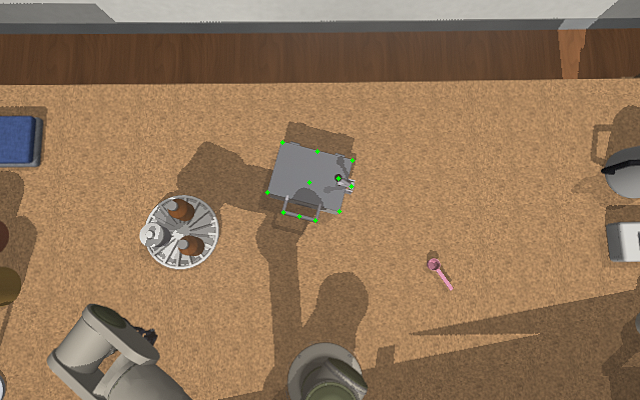

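```bash
cat >> h.py <<'E'
from scipy.spatial.transform import Rotation as Ro
def T(s=None):
    s=s or ctrl.sense(); w,x,y,z=s['ee_rot']; return Ro.from_quat([x,y,z,w]).as_matrix(), np.array(s['eef_pos'])
try:
    v=np.load('box.npy')
    W=lambda X:np.array([*(R2(v[2])@np.array(X[:2],float)+v[:2]),X[2]])
except Exception: pass
def go(*Xbox):
    R,p=T(); bx=np.array([np.cos(v[2]),np.sin(v[2]),0])
    print('tcp box', np.round(R2(v[2]).T@(p[:2]-v[:2]),1), round(p[2],1))
    c=R.T@bx; print('yaw units to box x (tool z -> +-box x):', [round(np.degrees((np.arctan2(-c[1],c[2])+a+np.pi)%(2*np.pi)-np.pi)/5,2) for a in (0,np.pi)])
    for X in Xbox: print(X,'rows cm',np.round(R.T@(W(X)-p)/10,2))
E
python3 - <<'E'
from h import *
R,p=T(); print(np.round(R,2)); go([0,-35,231],[0,-30,230])
E
```

```text
[[ 0.   -0.92  0.39]
 [ 0.    0.39  0.92]
 [-1.    0.    0.  ]]
tcp box [-512.5  318.2] 231.3
yaw units to box x (tool z -> +-box x): [np.float64(16.63), np.float64(-19.37)]
[0, -35, 231] rows cm [ 3.000e-02 -5.509e+01 -2.897e+01]
[0, -30, 230] rows cm [  0.13 -55.03 -28.47]
```

Request:
send_rows(rows="0 -0.5 -4 -2 1.4; 0 -0.5 -8.5 -4.5 2.8; 0 -0.5 -13 -7 4.2; 0 -0.5 -17.5 -9 5.6; 0 -0.5 -22 -11.5 7; 0 -0.5 -26 -14 8.4; 0 -0.5 -30.5 -16 9.8; 0 -0.5 -35 -18.5 11.2; 0 -0.5 -39.5 -20.5 12.6; 0 -0.5 -43.5 -23 14; 0 -0.5 -48 -25 15.4; 0 -0.5 -52 -27 16.6")

```text
time_s: 2.8
eef_pos: [579.4, 31.0, 236.3]
ee_rot: [0.7, 0.099, 0.7, -0.099]
force: [0.4, 0.2, 0.0]
grip_width: 0.001
```

Run:
```python
from h import *
go([0,-35,231],[0,-35,165],[0,-150,165]); print(np.round(ctrl.sense()['joints'],2),ctrl.sense()['force'])
p=capture('top');save(p,'top2.png')
```

```text
tcp box [-26.6 -13.4] 236.3
yaw units to box x (tool z -> +-box x): [np.float64(-0.03), np.float64(35.97)]
[0, -35, 231] rows cm [ 0.53 -2.15  2.67]
[0, -35, 165] rows cm [ 7.13 -2.15  2.67]
[0, -150, 165] rows cm [  7.13 -13.65   2.7 ]
[-0.15  0.43  1.31 -0.    1.39  0.13] [0.35544949 0.16799932 0.03787312]
```

Request:
send_rows(rows="0 0.5 -1 1.5 0; 0 0.5 -1.8 2.7 0; 0 3.5 -1.8 2.7 0; 0 7 -1.8 2.7 0; 0 7 -1.8 2.7 0; 0 7 -3 2.7 0; 0 7 -4.2 2.7 0; 0 7 -5.4 2.7 0")

```text
time_s: 3.65
eef_pos: [589.9, -27.4, 168.2]
ee_rot: [0.702, 0.097, 0.699, -0.097]
force: [0.5, 2.2, 0.3]
grip_width: -0.002
```

Run:
```python
from h import *
go([0,-150,165]); print(ctrl.sense()['force'])
p=capture('top');cv2.imwrite('pics/top3.png',cv2.resize(p['pixels'][100:250,220:420,::-1],(800,600)))
p=capture('scene');cv2.imwrite('pics/sc3.png',cv2.resize(p['pixels'][120:300,220:460,::-1],(800,600)))
for t in ['clamp_knob']: print(nets.spot_point(p,t))
```

```text
tcp box [ -0.5 -66.7] 168.2
yaw units to box x (tool z -> +-box x): [np.float64(0.03), np.float64(-35.97)]
[0, -150, 165] rows cm [ 0.32 -8.33  0.02]
[0.47275256 2.20988083 0.30102069]
[]
```

View pics/sc3.png

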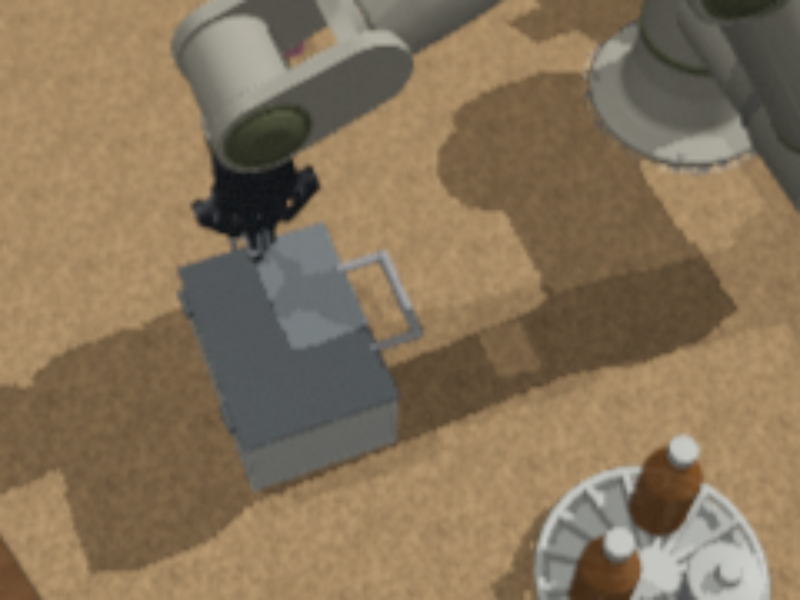

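The fingers (at about px 260,240) stand at the clamp end of the box, lid still shut, with a 2 N contact force; I continue pushing outward.

Request:
send_rows(rows="0 0 -1.5 0 0; 0 0 -3 0 0; 0 0 -4.5 0 0; 0 0 -6 0 0; 0 0 -7.5 0 0; 0 0 -8.5 0 0; 0 0 -9.5 0 0; 0 0 -9.5 0 0")

```text
time_s: 4.6
eef_pos: [563.2, -118.8, 166.3]
ee_rot: [0.7, 0.098, 0.7, -0.098]
force: [-0.1, 0.2, 0.2]
grip_width: -0.0
```

Run:
```python
from h import *
go([0,-150,165]); print(ctrl.sense()['force'])
p=capture('top');cv2.imwrite('pics/top4.png',cv2.resize(p['pixels'][100:250,220:420,::-1],(800,600)))
p=capture('scene');cv2.imwrite('pics/sc4.png',cv2.resize(p['pixels'][120:300,220:460,::-1],(800,600)))
for t in ['clamp_knob']: print(nets.spot_point(p,t))
```

```text
tcp box [  -0.9 -161.9] 166.3
yaw units to box x (tool z -> +-box x): [np.float64(0.02), np.float64(-35.98)]
[0, -150, 165] rows cm [0.13 1.19 0.09]
[-0.09779027  0.22677984  0.15087604]
[{'location': [555.1, -155.7, 149.5], 'confidence': 0.54}]
```

View pics/top4.png

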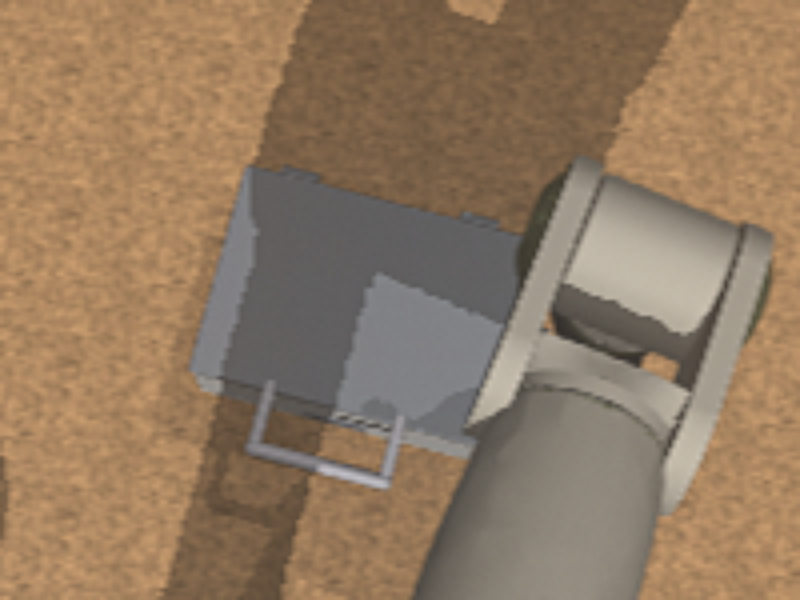

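The clamp arm lies hidden beneath the wrist in the top view, lid shut. The scene net puts the knob at (555,-156,150), within 3 mm of where the outer stop implies (554,-153,151). Now to the bar.

Request:
send_rows(rows="0 -3.5 0.5 0 0; 0 -7 1 0 0; 0.4 -7 4 -3 0; 0.4 -7 7 -5 0; 0.4 -7 10.5 -8 0; 0.4 -7 14 -11 0; 0.4 -7 16.2 -12.4 0; 0.4 -7 16.2 -12.4 0")

```text
time_s: 5.55
eef_pos: [487.4, 75.1, 236.7]
ee_rot: [0.701, 0.096, 0.7, -0.096]
force: [-0.0, -0.6, -0.0]
grip_width: 0.401
```

Run:
```python
from h import *
go([-125,0,235],[-125,0,85]); print(ctrl.sense()['force'],ctrl.sense()['grip_width'],ctrl.sense()['joints'])
p=capture('top');cv2.imwrite('pics/top5.png',cv2.resize(p['pixels'][100:250,220:420,::-1],(800,600)))
for t in LOC:
  r=nets.spot_point(p,t); print(t,[(np.round(d['location'],1),round(d['confidence'],2)) for d in r[:2]])
p=capture('scene');cv2.imwrite('pics/sc5.png',cv2.resize(p['pixels'][120:300,220:460,::-1],(800,600)))
for t in LOC:
  r=nets.spot_point(p,t); print(t,[(np.round(d['location'],1),round(d['confidence'],2)) for d in r[:2]])
print({t:np.round(W(LOC[t]),1) for t in LOC})
```

```text
tcp box [-127.2    3.6] 236.7
yaw units to box x (tool z -> +-box x): [np.float64(0.09), np.float64(-35.91)]
[-125, 0, 235] rows cm [ 0.17 -0.36  0.22]
[-125, 0, 85] rows cm [15.17 -0.37  0.22]
[-0.03825531 -0.60854291 -0.03272565] 0.40117148954077747 [-8.54323967e-02  2.38070719e-01  1.58180567e+00  5.69673833e-04
  1.32125702e+00  1.86549676e-01]
sterilizer [(array([6.077e+02, 3.650e+01, 6.000e-01]), 0.94)]
lid_hinge [(array([684. ,  17.4,  98.6]), 0.72)]
lid_bar [(array([484. ,  69.8, 105.9]), 0.81)]
clamp_pivot [(array([575.1, -91.2, 115.5]), 0.58)]
clamp_knob [(array([ 556. , -151.9,  149.3]), 0.55)]
sterilizer [(array([609.2,  37.3,   4. ]), 0.57)]
lid_hinge [(array([686.2,  11.2,  96.4]), 0.91), (array([438.9, 495. ,  34.5]), 0.69)]
lid_bar [(array([491.9,  66.4, 103.2]), 0.75)]
clamp_pivot [(array([575.4, -83.7, 111.8]), 0.68), (array([440.5, 495.1,  34.3]), 0.52)]
clamp_knob [(array([ 553.6, -154.8,  150.5]), 0.4)]
{'sterilizer': array([608.7,  36.5,   0. ]), 'lid_hinge': array([685.6,  14.5, 100. ]), 'lid_bar': array([488.6,  71. , 104. ]), 'clamp_pivot': array([574. , -84.6, 114. ]), 'clamp_knob': array([586.6, -40.5, 179.5])}
```

View pics/sc5.png

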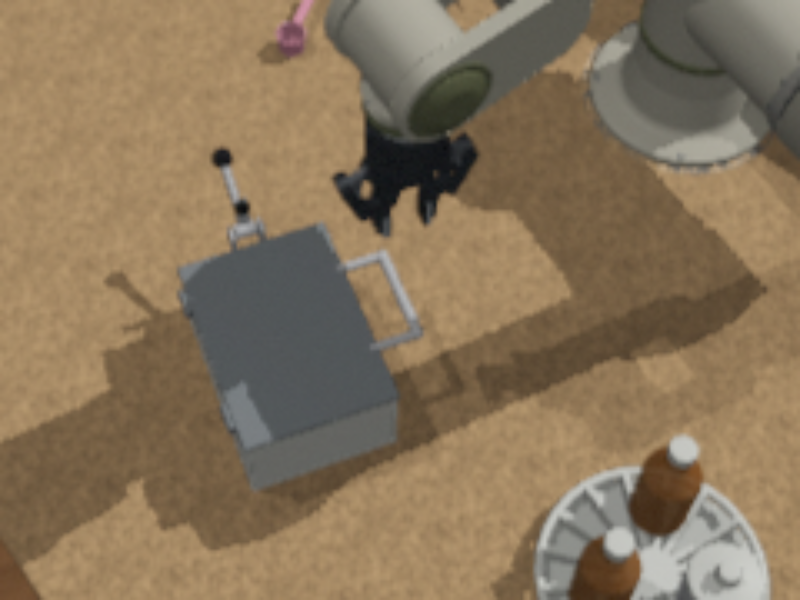

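The clamp knob (px 222,157) lies well outside the box at its stop; lid shut, fingers (385-430,215) above the bar. Descend and grip.

Request:
send_rows(rows="0.4 0 -0.4 0.2 0; 0.4 4 -0.4 0.2 0; 0.4 8 -0.4 0.2 0; 0.4 11 -0.4 0.2 0; 0.4 13 -0.4 0.2 0; 0.4 15 -0.4 0.2 0; 0.4 15 -0.4 0.2 0", grip_force=30)

```text
time_s: 6.85
eef_pos: [488.1, 67.5, 84.3]
ee_rot: [0.699, 0.097, 0.702, -0.098]
force: [0.3, 0.8, -0.2]
grip_width: 0.403
```

Request:
send_rows(rows="0.2 0 0 0 0; 0.1 0 0 0 0; 0 0 0 0 0; 0 0 0 0 0; 0 0 0 0 0; 0 0 0 0 0", grip_force=30)

```text
time_s: 7.45
eef_pos: [488.4, 67.9, 87.2]
ee_rot: [0.7, 0.097, 0.701, -0.097]
force: [-5.9, 0.7, 2.3]
grip_width: 0.127
```

Run:
```python
from h import *
go(); print(ctrl.sense()['force'],ctrl.sense()['grip_width'])
p=capture('scene');cv2.imwrite('pics/sc6.png',cv2.resize(p['pixels'][120:300,220:460,::-1],(800,600)))
# arc rows: displacement of bar in tool (x down, z=box x)
import math
for a in range(0,67,6):
    th=math.radians(a)+math.atan2(4,205); r=math.hypot(205,4)
    print(a, round(-(r*math.sin(th)-4)/10,2), round((205-r*math.cos(th))/10,2))
a=60;th=math.radians(a)+math.atan2(4,205);print(a, round(-(r*math.sin(th)-4)/10,2), round((205-r*math.cos(th))/10,2))
```

```text
tcp box [-124.3   -3. ] 87.2
yaw units to box x (tool z -> +-box x): [np.float64(0.04), np.float64(-35.96)]
[-5.86740654  0.73504375  2.34723968] 0.12668746140686024
0 -0.0 0.0
6 -2.14 0.15
12 -4.25 0.53
18 -6.32 1.13
24 -8.3 1.94
30 -10.2 2.95
36 -11.97 4.15
42 -13.61 5.53
48 -15.1 7.08
54 -16.42 8.77
60 -17.55 10.6
66 -18.49 12.53
60 -17.55 10.6
```

View pics/sc6.png

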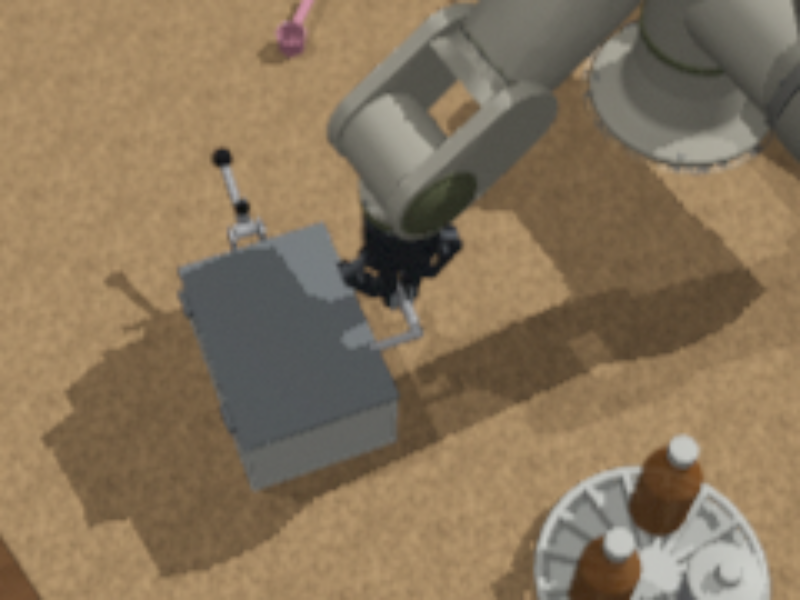

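The opening of 0.127 (11 mm) matches the 12 mm bar, and the picture shows the fingers on the bar (px 400,290). Raise along the arc.

Request:
send_rows(rows="0 -1.1 0 0.05 0; 0 -2.1 0 0.15 0; 0 -3.2 0 0.35 0; 0 -4.25 0 0.55 0; 0 -5.3 0 0.8 0; 0 -6.3 0 1.15 0; 0 -7.3 0 1.5 0; 0 -8.3 0 1.95 0; 0 -9.3 0 2.4 0; 0 -10.2 0 2.95 0; 0 -10.2 0 2.95 0")

```text
time_s: 8.6
eef_pos: [516.1, 60.1, 190.8]
ee_rot: [0.699, 0.097, 0.702, -0.097]
force: [-17.1, 2.7, 6.7]
grip_width: 0.123
```

```bash
cat >> h.py <<'E'
def lidang():
    R,p=T(); b=R2(v[2]).T@(p[:2]-v[:2]); dz=p[2]+18-100; dx=80-b[0]
    print('radius',round(np.hypot(dx,dz),1),'lid deg',round(np.degrees(np.arctan2(dz,dx)-np.arctan2(4,205)),1))
E
python3 - <<'E'
from h import *
go(); lidang(); print(ctrl.sense()['force'],ctrl.sense()['grip_width'])
p=capture('scene');cv2.imwrite('pics/sc7.png',cv2.resize(p['pixels'][120:300,220:460,::-1],(800,600)))
for t in LOC:
  r=nets.spot_point(p,t); print(t,[(np.round(d['location'],1),round(d['confidence'],2)) for d in r[:2]])
E
```

```text
tcp box [-95.5  -2.9] 190.8
yaw units to box x (tool z -> +-box x): [np.float64(0.04), np.float64(-35.96)]
radius 206.5 lid deg 30.7
[-17.12114783   2.70418408   6.6727142 ] 0.1234528690158758
sterilizer [(array([610.5,  41.2,   6.6]), 0.67)]
lid_hinge [(array([685.6,  13.4,  93.8]), 0.64)]
lid_bar [(array([519.7,  61.6, 205.1]), 0.56)]
clamp_pivot [(array([574.1, -86.8, 113.2]), 0.86), (array([686.8,  13.2,  95.3]), 0.29)]
clamp_knob [(array([ 555.9, -155. ,  147.9]), 0.62), (array([517.8,  59.7, 206.4]), 0.21)]
```

View pics/sc7.png

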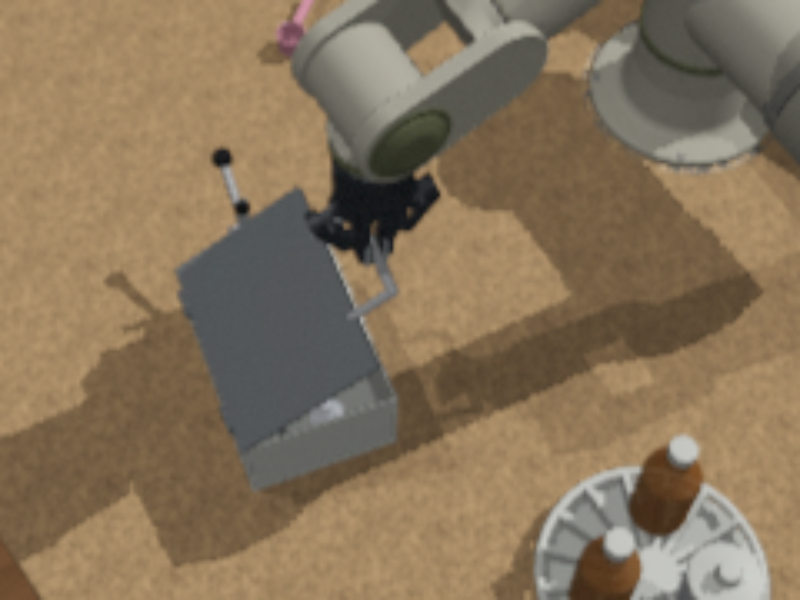

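Lid half open (~30°, front corner at px 300,190), bar still held, clamp out. The tool feels 17 N pushing away from the hinge, so I'll ease the path outward by 2 mm.

Request:
send_rows(rows="0 -1 0 0.4 0; 0 -1.9 0 1.05 0; 0 -2.75 0 1.7 0; 0 -3.55 0 2.4 0; 0 -4.3 0 3.2 0; 0 -5.05 0 4 0; 0 -5.75 0 4.8 0; 0 -6.4 0 5.7 0; 0 -6.95 0 6.6 0; 0 -7.5 0 7.5 0; 0 -7.5 0 7.5 0; 0 -7.5 0 7.5 0")

```text
time_s: 10.1
eef_pos: [589.8, 39.4, 267.0]
ee_rot: [0.702, 0.098, 0.699, -0.097]
force: [-7.5, 3.2, 9.2]
grip_width: 0.121
```

Run:
```python
from h import *
go(); lidang(); print(ctrl.sense()['force'],ctrl.sense()['grip_width'])
p=capture('scene');cv2.imwrite('pics/sc8.png',cv2.resize(p['pixels'][120:300,220:460,::-1],(800,600)))
for q in (p,capture('top')):
 for t in ['lid_bar','clamp_knob']:
  r=nets.spot_point(q,t); print(t,[(np.round(d['location'],1),round(d['confidence'],2)) for d in r[:2]])
print('exp bar 60',W([80-99,0,279.5]))
```

```text
tcp box [-19.   -2.5] 267.0
yaw units to box x (tool z -> +-box x): [np.float64(0.04), np.float64(-35.96)]
radius 209.8 lid deg 60.7
[-7.54617525  3.18468033  9.15805162] 0.1207570195727005
lid_bar [(array([592.7,  40.8, 281.8]), 0.77)]
clamp_knob [(array([573.9, -83.1, 112.6]), 0.64)]
lid_bar [(array([ 339.8, -344.4,    4. ]), 0.75), (array([584.8,  43.9, 279.1]), 0.68)]
clamp_knob [(array([ 552.4, -148.6,  153.1]), 0.62)]
exp bar 60 [590.46424723  41.78394332 279.5       ]
```

View pics/sc8.png

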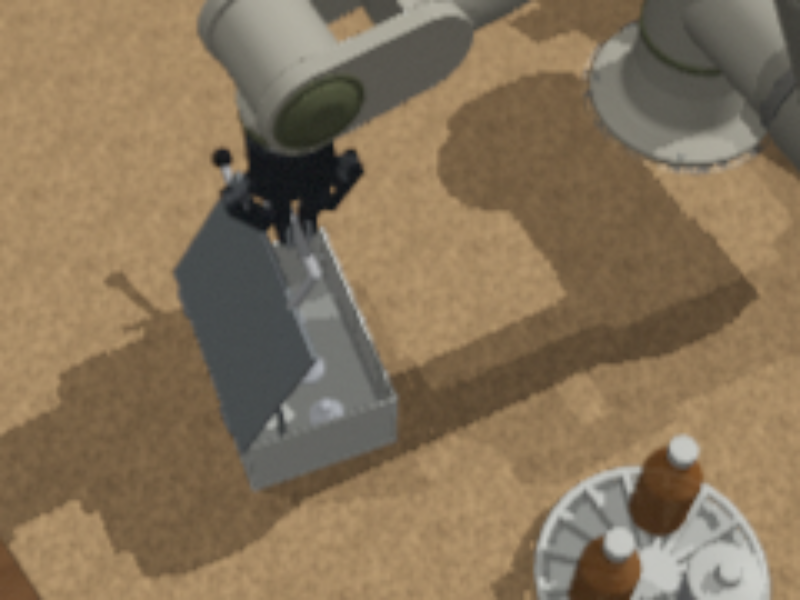

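The lid stands at about 60° with the bar still between the fingers (px 300,235), and the clamp knob is still outside (222,157). I'll settle, check again, and hand in.

Request:
send_rows(rows="0 0 0 0 0; 0 0 0 0 0; 0 0 0 0 0; 0 0 0 0 0; 0 0 0 0 0; 0 0 0 0 0; 0 0 0 0 0; 0 0 0 0 0")

```text
time_s: 11.2
eef_pos: [589.6, 39.4, 266.9]
ee_rot: [0.701, 0.097, 0.699, -0.097]
force: [-9.0, 1.6, 9.8]
grip_width: 0.125
```

Run:
```python
from h import *
s=ctrl.sense(); lidang(); print(s['force'],s['grip_width'],np.abs(s['dq']).max())
p=capture('scene'); L=nets.spot_point(p,'lid_bar'); 
if L:
  l=np.array(L[0]['location']); b=R2(v[2]).T@(l[:2]-v[:2]); print('vision lid deg',np.degrees(np.arctan2(l[2]-100,80-b[0]))-1.1)
print(workorder.finish_job())
```

```text
radius 209.8 lid deg 60.7
[-9.00246708  1.61801834  9.75070667] 0.12537948599935742 0.0016081280346346809
vision lid deg 60.92255815531244
the job is handed in; nothing more can be done
None
```

I swung the toggle clamp to its outer stop, then raised the lid by its pull bar to about 60 degrees. I handed the job in at about 11 s with the gripper still holding the bar.

**Clamp:** With the lid still shut, the networks put the knob within about 3 mm of where the outer stop implies. At 60 degrees, the top camera still showed it there. The scene camera's best guess for the knob at that moment landed on the pivot instead, which I took as a misread because the picture shows the knob outside the box.

**Lid:** The last checks gave 60.7 degrees from the arm's position and 60.9 degrees from the camera. The arm was still, with joint speeds under 0.002 rad/s. The gripper opening of 0.125 matches the 12 mm bar, and the wrist force was about 13 N.

**Disagreement:** The arm's position puts the bar 210 mm from the hinge instead of 205 mm. The bar has probably slid a few mm in the pads, which hardly changes the angle.

**Other objects:** I never touched the bottles, cup or scoop. The bottles, cup and scoop looked unmoved in the pictures taken along the way, though I didn't re-measure them at the end.

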